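Seat the cassette carrier on its pegged base, then unclip and hold up the cassette

ROBOT

A 6-joint arm with a two-finger parallel gripper is mounted at the origin on a cart in front of the work surface, level with it; the furniture and walls round the work are solid. World frame = base frame: x ahead of the robot, y to its left, z up, the work surface at z = 0. Lengths are in m, angles in rad, forces in N, time in s.
With the tool pointing down it reaches from about 0.4 to 0.925 m from the base axis. Payload 3.4 kg.
Tool frame: the origin (TCP) lies where the fingers leave the gripper's body, on its centre line; the fingertips stand 73 mm ahead of it and the grasp point (between the pads) lies 54 mm ahead of it; z points along the fingers, y is the line along which they close (so a half turn about z gives the same grasp; the last joint's range is limited). The gripper opens to 85 mm and grips with 20 to 120 N. Pads are 22 mm wide; open, the fingers measure 114 mm over their backs; the gripper's body (76 mm by 85 mm) begins 54 mm behind the grasp point. The pads swing forward as they close: fully open they stand 13 mm farther back than shut.
Start: joints at [1.097, 0.307, 1.506, -0, 1.328, -0.073], TCP at [0.224, 0.529, 0.304] pointing down, gripper open.
Joint ranges: [-3.12, 3.12], [-1.05, 2.28], [0.14, 2.33], [-1.42, 4.57], [0.1, 2.73], [-2.68, 2.68]. Speed limits (rad/s): [2.57, 2.57, 3.14, 3.14, 3.14, 3.14].

INTERFACE

Orientations are given as a unit quaternion [x, y, z, w].
In Python, from plant import env, imaging gives the robot as it stands. The module is installed in compiled form; this text tells all that it offers.
- The arm moves only by the tool carry_out, never from a script. Its argument "targets" is a list of rows, each a list of 7 numbers: the shift along the tool's x, y, z in m, then the turn, a rotation vector about the tool's x, y, z in degrees, then the opening in per cent of the stroke, from 0 (shut) to 100 (fully open). A call has 1 to 8 rows; each row shifts and turns the commanded pose from where the row before left it, along the tool's axes as they then stand; what a row does not reach is not made up. A row lasts 1/10 s, in which the tool goes at most 50 mm and 8.59 degrees, less where a joint would pass 70% of its speed; a pose out of reach is approached as far as the arm can. A call is refused whole if a number of a shift passes 0.05 or a number of a turn 8.59, either way. A call with a gripper value outside its range is refused whole. The fingers move at their own pace and stop on an object; "force" is the grip in N (left out, the last holds). Time passes only in rows, so rows that do not move let the fingers close. It gives the time, the measured TCP pose, the force and the opening at its end, in the units of the state.
- env.get_obs(): the state, without advancing time (a new reading comes with each control period).
- imaging.read_camera(name): name is "side" or "top" or "wrist"; returns the picture (384x512x3 uint8, red, green, blue); there is no depth.
- imaging.camera_model(name): a dict with "fx", "fy", "cx", "cy" (pixels), "k1" (the pictures are not rectified: a ray, as slopes to the right and down, at radius r is drawn at 1 + k1 r^2 times it, then the intrinsics apply), "position" and "attitude" of the camera in the world; the wrist camera has in their place "tool_from_camera" (4x4, takes a point from camera to tool coordinates, whose origin is the TCP and whose axes are the flange's). Camera axes: x right, y down, z forward; pixel columns grow to the right and rows downward; lengths in m; the calibration is good to about 2 mm. A picture is of the moment at which its call begins: read the wrist's pose just before it. camera_model takes no time and is no camera call.
- env.finish_job(): hands the job in, once; it reports no verdict.
The state is a dict: "time": time; "q": joint angles; "qd": joint speeds; "effort": joint torques, N m; "position": TCP position; "ee_rot": TCP orientation; "force": force on the tool from outside, world axes, zero at the start; "moment": the same for the moment, N m; "opening": finger opening in m.
Only numpy, scipy, OpenCV 4.12 (cv2) and the standard library are available. Lean on these libraries where they do the work, as an engineer would, in place of code of your own. Each camera call takes 0.05 s, during which the arm holds its last target. There are 200 camera calls.

TASK

Set the grey carrier, with the white glass-slip cassette still clipped inside it, fully down onto the two pegs of the unloading base and let go of it. Then pinch the cassette's two blue side catches together and lift the cassette straight out, leaving the carrier seated on the base. Finish while still holding the cassette upright and still by its pinched catches, its bottom at least 8 cm above the base's top plate; do not disturb the beaker or the two vials.

Things in the scene. Friction and masses are not known exactly. Their poses are not given: they have to be found in the camera images.
- base: Unloading base, fixed: flat grey plate with dark steel top, 100 (x) x 156 (y) x 15 mm high, its yaw varies. Two upright steel pegs on its own y axis at y = +46 and -46 mm: 9 mm diameter, 18 mm tall above the plate, the upper 9 mm a cone narrowing to 3 mm. Origin: centre of its underside, z up.
- base_seat (a point): Centre of the base's top plate (15 mm above the worktop), axes as the base. A seated carrier has its origin here.
- carrier: Loose grey carrier, about 0.35 kg; at the start on the worktop, cassette latched inside. Origin: centre of underside, z up. Foot 58 (x) x 120 (y) x 10 mm with two 12 mm through holes at y = +46, -46 mm for the base's pegs (1.5 mm play; either way round). On it a box 58 x 76 mm, top at 30 mm. Its long walls end in lips (from y = 28.5 mm outward, z = 22 to 30 mm) over the catches' barbs.
- carrier_grip (a point): Middle between the carrier's two black upright grips, 40 mm above its origin. The grips stand at the carrier's two x ends, 32 mm wide (y), top at 50 mm; outer faces 58 mm apart along x, flush with the end walls below. Take the carrier here from above, across its x axis; the blue catches between reach to 60 mm.
- cassette: Loose white cassette with five upright glass slips, 45 (x) x 54 (y) mm, about 0.11 kg, a blue catch on each y side. Origin: centre of underside, z up; axes as the carrier's. Seated: origin 10 mm above the carrier's, 1.5 mm play sideways. Glass and white walls reach z = 30 mm (within 17 mm of the middle in y). Lifted without pinching the catches it brings the carrier along.
- catch_left (a joint): Catch on the cassette's +y side: blue plate 26 mm wide (x), 4 mm thick, z = 6 to 50 mm. Value 0 at rest (latched, its foot barb 3.5 mm under the carrier's lip), 0.006 m pressed fully in (slides straight along y). Spring 1.5 N at rest, 4.5 N fully in. Clear of the lip from 0.0035 m if the cassette is centred, 0.005 m at worst.
- catch_right (a joint): The same for the catch on the -y side; also positive inward.
- catch_left_pad (a point): Pinching face of the +y catch, on its outer face 38 mm above the cassette's origin; moves with the catch. Faces are 54 mm apart at rest, 42 mm with both fully in. Pinch from above across the cassette's y axis, on the part above the carrier's top (z = 20 to 50 mm in the cassette's frame), fingertips kept above the carrier's top.
- catch_right_pad (a point): The same on the -y catch.
- beaker: Loose small clear beaker, 62 mm across, 70 mm tall, a bystander behind the work. Origin: centre of its underside.
- vial_1: Loose small vial with a black cap, 22 mm across, 54 mm tall, a bystander. Origin: centre of its underside.
- vial_4: Loose small vial with a light grey cap, 22 mm across, 54 mm tall, a bystander. Origin: centre of its underside.
Mind the look-alikes: they are no part of the job. Leave any green or purple look-alike of the carrier alone. Several things look just like the base: the one meant starts farthest to the robot's left.

How it is judged:
By the outcome, as a careful person would: the job done as asked, in the order asked, and still so for the second after the job is handed in, while the arm keeps its last pose, push and grip.
It also fails if it takes over 51 s, if anything falls off the work surface, if the arm or the gripper's body presses on something with over 40 N, if the wrist force passes 120 N, or if a joint passes its speed limit or range.

## Working session

There is one attempt and no reset: what is moved stays moved. The work goes in short steps, Python scripts to look and compute and a tool call to move; the robot and the scene stay as the last step left them, time stands still between calls to the robot, and variables do not carry over. Pictures are saved under pics/ and viewed, on a budget of 10 in all, crops included, one or two more only if the job needs it, and the job is handed in when it is done.

Besides the shell and the picture viewer there is one more tool, called after "Emit:" by a JSON object that holds its "name" and its "arguments". carry_out: Moves the arm, as the interface text tells. Its arguments: {"type":"object","properties":{"targets":{"type":"array"},"force":{"type":"number"}},"required":["targets"]}

```bash
mkdir -p pics; ls; cat > h.py <<'E'
import numpy as np, cv2
from scipy.spatial.transform import Rotation as R
from plant import env, imaging
def cam(name, obs=None):
    m=imaging.camera_model(name)
    if name=="wrist":
        T=np.array(m["tool_from_camera"]); Rt=R.from_quat(obs["ee_rot"]).as_matrix()
        return m, Rt@T[:3,:3], np.array(obs["position"])+Rt@T[:3,3]
    a=np.array(m["attitude"]); 
    Rc=a if a.shape==(3,3) else R.from_quat(a).as_matrix()
    return m, Rc, np.array(m["position"])
def und(m,px):
    K=np.array([[m["fx"],0,m["cx"]],[0,m["fy"],m["cy"]],[0,0,1]])
    return cv2.undistortPoints(np.array(px,float).reshape(-1,1,2),K,np.array([m["k1"],0,0,0.]))[:,0]
def plane(c,px,z):
    m,Rc,p=c; n=und(m,px); d=np.c_[n,np.ones(len(n))]@Rc.T
    return p+d*((z-p[2])/d[:,2])[:,None]
def proj(c,P):
    m,Rc,p=c; q=(np.atleast_2d(P)-p)@Rc; s=q[:,:2]/q[:,2:]
    s=s*(1+m["k1"]*(s**2).sum(1))[:,None]
    return s*[m["fx"],m["fy"]]+[m["cx"],m["cy"]]
def snap(name,f=None):
    o=env.get_obs(); im=imaging.read_camera(name)[:,:,::-1].copy()
    if f: cv2.imwrite("pics/"+f,im)
    return im,cam(name,o),o
E
python3 - <<'E'
from h import *
o=env.get_obs(); print(o)
a,c,_=snap("top","top0.png"); b,c2,_=snap("side","side0.png"); w,c3,_=snap("wrist","wr0.png")
for x in (c,c2,c3): print(x)
E
```

```text
pics
{'time': 0.0, 'q': array([ 1.09651173e+00,  3.07530962e-01,  1.50768928e+00, -2.77938643e-06,
        1.32839058e+00, -7.35144965e-02]), 'qd': array([ 6.50532834e-04, -1.56099528e-03,  6.08097652e-05,  1.33925801e-03,
        1.88628927e-04,  4.61365525e-05]), 'effort': array([ 2.26316755e-03, -4.57529318e+01, -2.51929146e+01,  2.58187665e-04,
        1.31625426e-02, -3.66417041e-06]), 'position': array([0.22409806, 0.52892515, 0.30299897]), 'ee_rot': array([ 1.99046260e-01,  9.79989576e-01, -9.71834881e-04, -2.71646678e-04]), 'force': array([-0.36781173, -0.05631959, -0.81296772]), 'moment': array([0.05912662, 0.04052573, 0.01345781]), 'opening': 0.08532157399185997}
({'fx': 453.8341024639254, 'fy': 453.8341024639254, 'cx': 260.32001003140226, 'cy': 195.09611371216056, 'k1': -0.1469179630379782, 'position': array([0.26079239, 0.02903778, 1.32871352]), 'attitude': array([ 0.71260219, -0.69453498,  0.07159225, -0.0685116 ])}, array([[ 0.02499143, -0.98004449,  0.19720099],
       [-0.99966409, -0.02585465, -0.00180362],
       [ 0.00686619, -0.19708968, -0.98036142]]), array([0.2
[... 477 characters left out ...]
.46523369]))
({'fx': 324.96055063807626, 'fy': 324.96055063807626, 'cx': 260.15526081714137, 'cy': 193.91882563327448, 'k1': -0.04572169752310626, 'tool_from_camera': array([[-1.94685720e-04, -9.55291629e-01, -2.95665124e-01,
         7.59079651e-02],
       [ 9.99999863e-01, -4.25681773e-05, -5.20929448e-04,
         1.14017075e-04],
       [ 4.85053616e-04, -2.95665185e-01,  9.55291507e-01,
        -7.08499297e-02],
       [ 0.00000000e+00,  0.00000000e+00,  0.00000000e+00,
         1.00000000e+00]])}, array([[ 0.39028984,  0.87983491,  0.27122751],
       [ 0.92068916, -0.37223203, -0.11736602],
       [-0.00230315,  0.29552299, -0.95533285]]), array([0.15433014, 0.55882796, 0.37393286]))
```

View pics/top0.png

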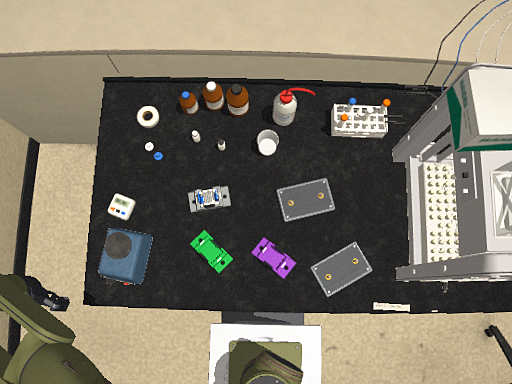

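View pics/side0.png

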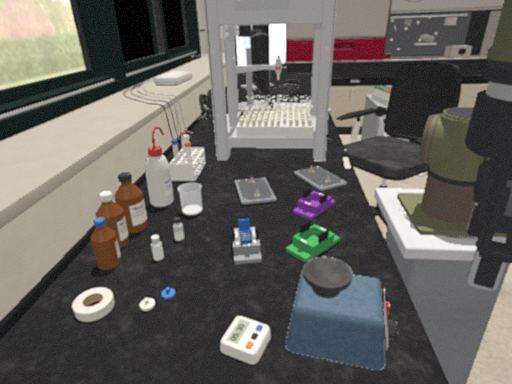

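The top view shows the grey carrier at (209,198). Two grey bases stand at (305,199) and (341,269); the first is farther left, so it's the target. The beaker is at (267,143) and the vials at (196,136) and (221,145). The side view agrees.

```bash
python3 - <<'E'
from h import *
im=cv2.imread("pics/top0.png"); c=cam("top")
hsv=cv2.cvtColor(im,cv2.COLOR_BGR2HSV)
def comps(mask,box,amin):
    x0,y0,x1,y1=box; s=np.zeros_like(mask); s[y0:y1,x0:x1]=mask[y0:y1,x0:x1]
    n,l,st,ce=cv2.connectedComponentsWithStats(s)
    return [(ce[i],st[i,4],cv2.minAreaRect(np.argwhere(l==i)[:,::-1].astype(np.float32))) for i in range(1,n) if st[i,4]>=amin]
gold=cv2.inRange(hsv,(12,70,60),(32,255,255))
for ce,a,r in comps(gold,(270,170,345,230),3): print("peg",ce,a,plane(c,[ce],0.024))
pl=cv2.inRange(hsv,(0,0,50),(179,80,190))
for ce,a,r in comps(pl,(270,170,345,230),100):
    b=cv2.boxPoints(r); print("base",r,plane(c,[r[0]],0.015),plane(c,b,0.015))
blue=cv2.inRange(hsv,(100,90,60),(125,255,255))
for ce,a,r in comps(blue,(180,170,240,225),2): print("blue",ce,a,plane(c,[ce],0.06))
gr=cv2.inRange(hsv,(0,0,70),(179,60,255))
for ce,a,r in comps(gr,(180,175,240,225),50):
    print("carrier",r,plane(c,[r[0]],0.02),plane(c,cv2.boxPoints(r),0.01))
d=cv2.resize(im[165:235,175:350],None,fx=4.5,fy=4.5,interpolation=cv2.INTER_CUBIC); cv2.imwrite("pics/c0.png",d)
E
```

```text
peg [320.5        195.21428571] 28 [[ 0.52755297 -0.15040456  0.024     ]]
peg [290.42307692 202.57692308] 26 [[ 0.50323945 -0.06197766  0.024     ]]
base ((305.5224914550781, 199.0920867919922), (34.263858795166016, 53.52840042114258), 76.29303741455078) [[ 0.51653293 -0.10715912  0.015     ]] [[ 0.54527827 -0.0177395   0.015     ]
 [ 0.58827013 -0.17272427  0.015     ]
 [ 0.48789484 -0.19640243  0.015     ]
 [ 0.44646085 -0.04332003  0.015     ]]
blue [215.62962963 196.22222222] 27 [[0.50935898 0.15404794 0.06      ]]
blue [200.075 198.4  ] 40 [[0.50185546 0.19823655 0.06      ]]
carrier ((208.74310302734375, 198.02293395996094), (21.803165435791016, 41.3788948059082), 80.13418579101562) [[0.51126456 0.17804489 0.02      ]] [[0.53321693 0.24671573 0.01      ]
 [0.55796985 0.1259654  0.01      ]
 [0.49330796 0.11237304 0.01      ]
 [0.46883845 0.23197379 0.01      ]]
```

View pics/c0.png

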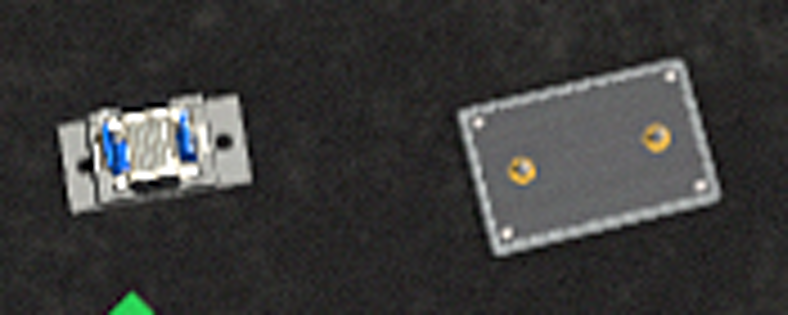

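```bash
cat >> h.py <<'E'
def rows(xyz, head, n, o=None):
    """rows to bring TCP to xyz pointing down, tool y at heading head (deg)"""
    o=o or env.get_obs(); h=np.radians(head); y=np.array([np.cos(h),np.sin(h),0]); z=np.array([0,0,-1.])
    Rt=np.c_[np.cross(y,z),y,z]; R0=R.from_quat(o["ee_rot"]); dv=(R0.inv()*R.from_matrix(Rt)).as_rotvec()
    d=(np.array(xyz)-o["position"])
    print("pos",np.round(o["position"],4),"t",o["time"],"dist",np.round(d,4),"turn",np.round(np.degrees(dv),2),"F",np.round(o["force"],1),"open",o["opening"])
    for i in range(n):
        Ri=R0*R.from_rotvec(dv*i/n); s=Ri.inv().apply(d/n)
        print(np.round(np.r_[s,np.degrees(dv)/n],4).tolist())
E
python3 -c "
from h import *
rows([.507,.178,.25],11,14)"
```

```text
pos [0.2242 0.5291 0.3032] t 0.15 dist [ 0.2828 -0.3511 -0.0532] turn [-9.000e-02  4.000e-02  5.604e+01] F [-0.1  0.1  0.2] open 0.08558802242845223
[-0.0284, -0.0152, 0.0038, -0.0062, 0.0028, 4.0026]
[-0.0294, -0.0132, 0.0038, -0.0062, 0.0028, 4.0026]
[-0.0302, -0.0111, 0.0038, -0.0062, 0.0028, 4.0026]
[-0.0309, -0.009, 0.0038, -0.0062, 0.0028, 4.0026]
[-0.0315, -0.0068, 0.0038, -0.0062, 0.0028, 4.0026]
[-0.0319, -0.0046, 0.0038, -0.0062, 0.0028, 4.0026]
[-0.0321, -0.0023, 0.0038, -0.0062, 0.0028, 4.0026]
[-0.0322, -0.0001, 0.0038, -0.0062, 0.0028, 4.0026]
[-0.0321, 0.0022, 0.0038, -0.0062, 0.0028, 4.0026]
[-0.0319, 0.0044, 0.0038, -0.0062, 0.0028, 4.0026]
[-0.0315, 0.0066, 0.0038, -0.0062, 0.0028, 4.0026]
[-0.031, 0.0088, 0.0038, -0.0062, 0.0028, 4.0026]
[-0.0303, 0.0109, 0.0038, -0.0062, 0.0028, 4.0026]
[-0.0294, 0.013, 0.0038, -0.0062, 0.0028, 4.0026]
```

Emit:
{"name": "carry_out", "arguments": {"targets": [[-0.0284, -0.0152, 0.0038, 0, 0, 4, 100], [-0.0294, -0.0132, 0.0038, 0, 0, 4, 100], [-0.0302, -0.0111, 0.0038, 0, 0, 4, 100], [-0.0309, -0.009, 0.0038, 0, 0, 4, 100], [-0.0315, -0.0068, 0.0038, 0, 0, 4, 100], [-0.0319, -0.0046, 0.0038, 0, 0, 4, 100], [-0.0321, -0.0023, 0.0038, 0, 0, 4, 100], [-0.0322, 0, 0.0038, 0, 0, 4, 100]]}}

```text
time: 0.95
position: [0.3866, 0.3277, 0.2732]
ee_rot: [0.463, 0.887, -0.0, -0.0]
force: [0.2, 0.5, 1.1]
opening: 0.0854
```

Emit:
{"name": "carry_out", "arguments": {"targets": [[-0.032, 0.0022, 0.0038, 0, 0, 4, 100], [-0.032, 0.0044, 0.0038, 0, 0, 4, 100], [-0.0315, 0.0066, 0.0038, 0, 0, 4, 100], [-0.031, 0.0088, 0.0038, 0, 0, 4, 100], [-0.0303, 0.0109, 0.0038, 0, 0, 4, 100], [-0.0294, 0.013, 0.0038, 0, 0, 4, 100], [0, 0, 0, 0, 0, 0, 100], [0, 0, 0, 0, 0, 0, 100]]}}

```text
time: 1.75
position: [0.5074, 0.1779, 0.2502]
ee_rot: [0.636, 0.771, -0.0, -0.001]
force: [0.3, 0.6, -0.3]
opening: 0.0855
```

```bash
python3 - <<'E'
from h import *
o=env.get_obs(); rows([.507,.178,.25],11,1)
im,c,o=snap("wrist","w1.png")
E
```

```text
pos [0.5074 0.1779 0.2502] t 1.75 dist [-0.0004  0.0001 -0.0002] turn [-0.08 -0.02 -0.04] F [ 0.3  0.6 -0.3] open 0.08551541145537779
[0.0001, -0.0003, 0.0002, -0.0752, -0.0191, -0.0442]
```

View pics/w1.png

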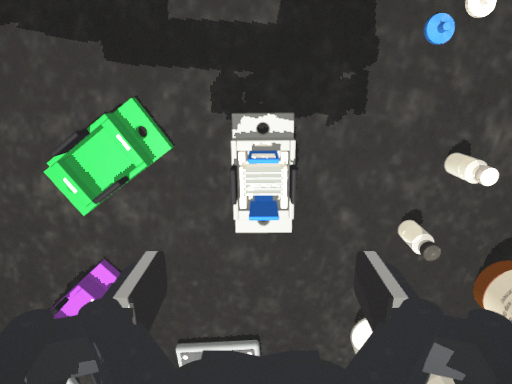

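The wrist view shows the grey carrier at about (263,173), with its foot corners near (233,114), (294,113), (292,233) and (236,233). The far hole is at (263,128).

```bash
python3 - <<'E'
from h import *
im=cv2.imread("pics/w1.png"); o=env.get_obs(); c=cam("wrist",o)
hsv=cv2.cvtColor(im,cv2.COLOR_BGR2HSV)
g=cv2.inRange(hsv,(0,0,110),(179,70,255)); s=np.zeros_like(g); s[105:242,222:304]=g[105:242,222:304]
s=cv2.morphologyEx(s,cv2.MORPH_OPEN,np.ones((3,3)))
def line(rows_,side): # edge columns over rows
    return np.array([[np.flatnonzero(s[r])[side]+(-.5 if side==0 else .5),r] for r in rows_])
for nm,rr,z in (("foot far",range(116,132),.01),("foot near",range(222,231),.01)):
    L=plane(c,line(rr,0),z); Rr=plane(c,line(rr,-1),z); print(nm,((L+Rr)/2).mean(0),np.linalg.norm(L-Rr,axis=1).mean())
cols=range(240,288)
far=plane(c,[[x,np.flatnonzero(s[:,x])[0]-.5] for x in cols],.01).mean(0); near=plane(c,[[x,np.flatnonzero(s[:,x])[-1]+.5] for x in cols],.01).mean(0)
print("far",far,"near",near,np.linalg.norm(far-near),"mid",(far+near)/2)
k=cv2.inRange(hsv,(0,0,0),(179,255,50));n,l,st,ce=cv2.connectedComponentsWithStats(k[105:242,222:304])
for i in range(1,n):
    if 20<st[i,4]<400: print("hole/grip",ce[i]+[222,105],st[i],plane(c,[ce[i]+[222,105]],.01)[0],plane(c,[ce[i]+[222,105]],.05)[0])
b=cv2.inRange(hsv,(100,120,60),(125,255,255))[130:230,230:300];n,l,st,ce=cv2.connectedComponentsWithStats(b)
for i in range(1,n):
    if st[i,4]>15:print("blue",ce[i]+[230,130],st[i],plane(c,[ce[i]+[230,130]],.06)[0])
E
```

```text
foot far [0.49915192 0.22681678 0.01      ] 0.058102887144249056
foot near [0.51963039 0.12466857 0.01      ] 0.05899836422043904
far [0.49808756 0.2362885  0.01      ] near [0.52155609 0.11760603 0.01      ] 0.1209805735157629 mid [0.50982182 0.17694726 0.01      ]
hole/grip [262.38297872 129.59574468] [35 22 11  6 47] [0.49999838 0.22118155 0.01      ] [0.49899092 0.22525162 0.05      ]
hole/grip [293.49253731 167.49253731] [ 68  37   9  56 134] [0.53695059 0.1910504  0.01      ] [0.53119431 0.19899271 0.05      ]
hole/grip [234.82758621 177.        ] [ 9 61  6 32 58] [0.48221951 0.17060595 0.01      ] [0.48349686 0.18117562 0.05      ]
blue [262.6424581  156.69273743] [ 18  21  31  12 179] [0.50315079 0.20492405 0.06      ]
blue [263.39569536 208.27980132] [ 19  66  30  25 604] [0.51238309 0.16136979 0.06      ]
```

```bash
python3 -c "
from h import *
rows([.5093,.177,.094],11.3,8)"
```

```text
pos [0.5069 0.1785 0.2504] t 1.8 dist [ 0.0024 -0.0015 -0.1564] turn [-0.07 -0.03 -0.28] F [ 0.2 -0.4 -0.7] open 0.08518214764570729
[-0.0003, 0.0003, 0.0195, -0.0093, -0.0032, -0.0345]
[-0.0003, 0.0003, 0.0195, -0.0093, -0.0032, -0.0345]
[-0.0003, 0.0003, 0.0195, -0.0093, -0.0032, -0.0345]
[-0.0003, 0.0003, 0.0195, -0.0093, -0.0032, -0.0345]
[-0.0002, 0.0003, 0.0195, -0.0093, -0.0032, -0.0345]
[-0.0002, 0.0003, 0.0195, -0.0093, -0.0032, -0.0345]
[-0.0002, 0.0003, 0.0195, -0.0093, -0.0032, -0.0345]
[-0.0002, 0.0003, 0.0195, -0.0093, -0.0032, -0.0345]
```

Emit:
{"name": "carry_out", "arguments": {"targets": [[-0.001, 0.001, 0.03, 0, 0, -0.3, 100], [-0.001, 0.001, 0.03, 0, 0, 0, 100], [0, 0, 0.03, 0, 0, 0, 100], [0, 0, 0.025, 0, 0, 0, 100], [0, 0, 0.02, 0, 0, 0, 100], [0, 0, 0.011, 0, 0, 0, 100], [0, 0, 0.01, 0, 0, 0, 100], [0, 0, 0, 0, 0, 0, 100]]}}

```text
time: 2.6
position: [0.509, 0.1774, 0.094]
ee_rot: [0.633, 0.774, -0.001, -0.0]
force: [-0.5, 0.2, -0.0]
opening: 0.0857
```

Emit:
{"name": "carry_out", "arguments": {"targets": [[0, 0, 0, 0, 0, 0, 40], [0, 0, 0, 0, 0, 0, 40], [0, 0, 0, 0, 0, 0, 40], [0, 0, 0, 0, 0, 0, 40], [0, 0, 0, 0, 0, 0, 40], [0, 0, 0, 0, 0, 0, 40], [0, 0, 0, 0, 0, 0, 40], [0, 0, 0, 0, 0, 0, 40]], "force": 60}}

```text
time: 3.4
position: [0.5104, 0.1772, 0.096]
ee_rot: [0.634, 0.773, 0.001, 0.001]
force: [-0.4, 0.3, 6.3]
opening: 0.0566
```

Emit:
{"name": "carry_out", "arguments": {"targets": [[0, 0, -0.01, 0, 0, 0, 40], [0, 0, -0.02, 0, 0, 0, 40], [0, 0, -0.03, 0, 0, 0, 40], [0, 0, -0.04, 0, 0, 0, 40], [0, 0, -0.04, 0, 0, 0, 40], [0, 0, -0.03, 0, 0, 0, 40], [0, 0, -0.02, 0, 0, 0, 40], [0, 0, 0, 0, 0, 0, 40]]}}

```text
time: 4.2
position: [0.5109, 0.1772, 0.2881]
ee_rot: [0.634, 0.773, 0.003, 0.002]
force: [1.0, 1.1, -3.7]
opening: 0.0568
```

```bash
python3 -c "
from h import *
rows([.542,-.2015,.29],15.4,14)"
```

```text
pos [0.5109 0.1772 0.2881] t 4.2 dist [ 0.0311 -0.3787  0.0019] turn [ 0.38 -0.01 -4.07] F [ 1.   1.1 -3.7] open 0.05682851821608504
[-0.027, -0.0031, -0.0002, 0.0274, -0.0004, -0.2905]
[-0.0269, -0.0033, -0.0002, 0.0274, -0.0004, -0.2905]
[-0.0269, -0.0034, -0.0002, 0.0274, -0.0004, -0.2905]
[-0.0269, -0.0035, -0.0002, 0.0274, -0.0004, -0.2905]
[-0.0269, -0.0037, -0.0002, 0.0274, -0.0004, -0.2905]
[-0.0269, -0.0038, -0.0002, 0.0274, -0.0004, -0.2905]
[-0.0269, -0.004, -0.0002, 0.0274, -0.0004, -0.2905]
[-0.0268, -0.0041, -0.0002, 0.0274, -0.0004, -0.2905]
[-0.0268, -0.0042, -0.0002, 0.0274, -0.0004, -0.2905]
[-0.0268, -0.0044, -0.0001, 0.0274, -0.0004, -0.2905]
[-0.0268, -0.0045, -0.0001, 0.0274, -0.0004, -0.2905]
[-0.0267, -0.0046, -0.0001, 0.0274, -0.0004, -0.2905]
[-0.0267, -0.0048, -0.0001, 0.0274, -0.0004, -0.2905]
[-0.0267, -0.0049, -0.0001, 0.0274, -0.0004, -0.2905]
```

Emit:
{"name": "carry_out", "arguments": {"targets": [[-0.015, -0.002, 0, 0, 0, -0.3, 40], [-0.027, -0.0035, 0, 0, 0, -0.4, 40], [-0.035, -0.0045, 0, 0, 0, -0.4, 40], [-0.035, -0.005, 0, 0, 0, -0.4, 40], [-0.035, -0.005, 0, 0, 0, -0.4, 40], [-0.035, -0.005, 0, 0, 0, -0.4, 40], [-0.035, -0.005, 0, 0, 0, -0.4, 40], [-0.035, -0.005, 0, 0, 0, -0.4, 40]]}}

```text
time: 5.0
position: [0.5299, -0.0777, 0.2827]
ee_rot: [0.613, 0.79, -0.001, -0.002]
force: [0.2, 0.6, -4.7]
opening: 0.0567
```

Emit:
{"name": "carry_out", "arguments": {"targets": [[-0.035, -0.006, 0, 0, 0, -0.4, 40], [-0.035, -0.006, 0, 0, 0, -0.4, 40], [-0.03, -0.005, 0, 0.2, 0, -0.2, 40], [-0.016, -0.004, 0, 0.2, 0, 0, 40], [-0.008, 0, 0, 0, 0, 0, 40], [0, 0, 0, 0, 0, 0, 40], [0, 0, 0, 0, 0, 0, 40], [0, 0, 0, 0, 0, 0, 40]]}}

```text
time: 5.8
position: [0.5427, -0.2003, 0.2846]
ee_rot: [0.605, 0.796, -0.003, -0.003]
force: [-0.3, 0.3, -3.3]
opening: 0.0573
```

```bash
python3 - <<'E'
from h import *
rows([.542,-.2015,.29],15.4,1)
im,c,o=snap("wrist","w2.png")
np.savez("o2.npz",**o)
E
```

```text
pos [ 0.5427 -0.2003  0.2846] t 5.8 dist [-0.0007 -0.0012  0.0054] turn [-0.42 -0.06  0.11] F [-0.3  0.3 -3.3] open 0.05728852731219483
[-0.001, -0.0011, -0.0054, -0.4192, -0.0574, 0.1132]
```

View pics/w2.png

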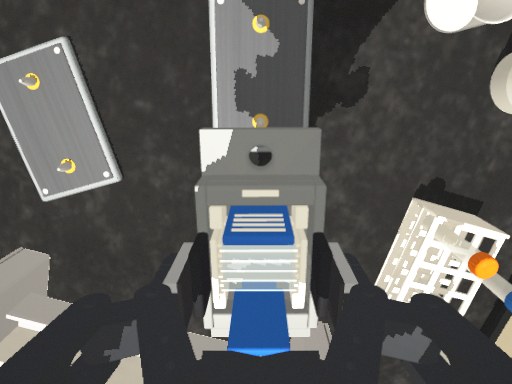

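Both base pegs are visible, with their gold rings at about (261,24) and (260,121). The held carrier's front hole is at (260,156) and its foot edge is at row 128, columns 200–320.

```bash
python3 - <<'E'
from h import *
im=cv2.imread("pics/w2.png"); o=dict(np.load("o2.npz")); c=cam("wrist",o)
hsv=cv2.cvtColor(im,cv2.COLOR_BGR2HSV)
gold=cv2.inRange(hsv,(15,110,90),(35,255,255))
for y0,y1 in((5,45),(105,128)):
    p=np.argwhere(gold[y0:y1,240:285])[:,::-1]+[240,y0]; print("ring",p.min(0),p.max(0),p.mean(0),len(p)); 
    h=cv2.minEnclosingCircle(p.astype(np.float32)); print(h, plane(c,[h[0]],.015))
# white plate rim / grey plate vs dark: edges by gradient
g=cv2.GaussianBlur(cv2.cvtColor(im,cv2.COLOR_BGR2GRAY),(3,3),0).astype(int)
print(g[60,205:225],g[60,300:322]); print(g[110,205:225],g[110,300:322])
# foot
print(g[140,192:210],g[140,312:330]); print(g[120:135,230],g[120:135,290])
k=(g<45).astype(np.uint8)[140:172,240:282]; n,l,st,ce=cv2.connectedComponentsWithStats(k)
zf=o["position"][2]-.085
Rt=R.from_quat(o["ee_rot"])
tool=lambda px,z: np.round(Rt.inv().apply(plane(c,px,z)-o["position"]),4)
for i in range(1,n):
    if st[i,4]>50: print("hole",ce[i]+[240,140],st[i],tool([ce[i]+[240,140]],zf))
print("foot corners tool",tool([[200,128],[321,128]],zf))
E
```

```text
ring [252  14] [269  32] [260.61437908  24.06535948] 153
((260.5, 23.16666603088379), 9.18039321899414) [[ 0.50305663 -0.06481557  0.015     ]]
ring [253 114] [268 127] [260.         119.61538462] 104
((260.0526428222656, 121.2631607055664), 7.98156213760376) [[ 0.52732082 -0.15392225  0.015     ]]
[ 53  54  54  54  65 115 185 222 232 237 217 174 150 149 148 147 146 146
 147 146] [ 78  79  78  77  81  97 117 126 125 121 105  69  41  34  35  35  35  36
  37  38  39  40]
[ 56  56  56  54  54  59  87 146 202 229 236 220 184 159 154 154 152 150
 148 148] [ 77  76  80  96 115 124 125 119  99  69  44  36  36  36  36  35  35  35
  35  35  35  36]
[ 54  55  55  55  56  56  75 140 216 245 246 246 246 246 246 246 246 246] [126 126 125 125 125 125 126 121 104  79  64  59  58  58  57  57  57  57]
[152 152 152 153 154 154 150 136 142 192 235 245 243 243 240] [ 74  75  75  75  74  76  83  97 111 120 125 127 127 127 127]
hole [263.60655738 157.76229508] [ 18  13  13  12 122] [[0.0459 0.0014 0.085 ]]
foot corners tool [[ 0.0602 -0.0289  0.0853]
 [ 0.0603  0.0285  0.0849]]
```

```bash
python3 -c "
from h import *
rows([.5152,-.1092,.17],15.25,4)"
```

```text
pos [ 0.5428 -0.2003  0.2847] t 5.85 dist [-0.0276  0.0911 -0.1147] turn [-0.41 -0.04  0.27] F [ 0.6 -1.4 -3.5] open 0.0567706644614385
[0.0238, -0.0004, 0.0287, -0.1014, -0.0095, 0.0683]
[0.0238, -0.0004, 0.0287, -0.1014, -0.0095, 0.0683]
[0.0238, -0.0005, 0.0287, -0.1014, -0.0095, 0.0683]
[0.0238, -0.0006, 0.0287, -0.1014, -0.0095, 0.0683]
```

Emit:
{"name": "carry_out", "arguments": {"targets": [[0.015, -0.001, 0.01, -0.2, 0, 0.3, 40], [0.03, -0.001, 0.025, -0.2, 0, 0, 40], [0.03, 0, 0.03, 0, 0, 0, 40], [0.015, 0, 0.03, 0, 0, 0, 40], [0.005, 0, 0.02, 0, 0, 0, 40], [0, 0, 0, 0, 0, 0, 40], [0, 0, 0, 0, 0, 0, 40], [0, 0, 0, 0, 0, 0, 40]]}}

```text
time: 6.65
position: [0.5176, -0.1111, 0.1713]
ee_rot: [0.608, 0.794, 0.001, 0.002]
force: [-0.2, -0.5, -3.1]
opening: 0.0566
```

```bash
python3 -c "
from h import *
rows([.5152,-.1092,.140],15.25,2)"
```

```text
pos [ 0.5176 -0.1111  0.1713] t 6.65 dist [-0.0024  0.0019 -0.0313] turn [ 0.17  0.12 -0.1 ] F [-0.2 -0.5 -3.1] open 0.05657408954718359
[0.0013, -0.0009, 0.0156, 0.0873, 0.0597, -0.0514]
[0.0013, -0.0009, 0.0156, 0.0873, 0.0597, -0.0514]
```

Emit:
{"name": "carry_out", "arguments": {"targets": [[0.0013, -0.0009, 0.016, 0.1, 0.1, 0, 40], [0.0013, -0.0009, 0.015, 0, 0, 0, 40], [0, 0, 0, 0, 0, 0, 40], [0, 0, 0, 0, 0, 0, 40], [0, 0, 0, 0, 0, 0, 40]]}}

```text
time: 7.15
position: [0.5147, -0.1092, 0.14]
ee_rot: [0.608, 0.794, 0.0, 0.0]
force: [-0.3, -0.8, -3.8]
opening: 0.0571
```

```bash
python3 - <<'E'
from h import *
rows([.5152,-.1092,.140],15.25,1)
im,c,o=snap("wrist","w3.png"); np.savez("o3.npz",**o)
s,_,_=snap("side","s3.png")
P=np.array([.5152,-.1092,.03]); u=proj(cam("side"),P)[0].astype(int); print(u)
a=cv2.resize(im[110:230,180:340],(560,420),interpolation=2)
b=cv2.resize(s[max(u[1]-45,0):u[1]+35,u[0]-50:u[0]+50],(240,192),interpolation=2)
v=np.zeros((420,800,3),np.uint8); v[:,:560]=a; v[:192,560:]=b; cv2.imwrite("pics/v3.png",v)
E
```

```text
pos [ 0.5147 -0.1092  0.14  ] t 7.15 dist [ 0.0005 -0.     -0.    ] turn [ 0.04 -0.01 -0.14] F [-0.3 -0.8 -3.8] open 0.057069225792757104
[-0.0002, 0.0004, 0.0, 0.0408, -0.0095, -0.1354]
[254 183]
```

View pics/v3.png

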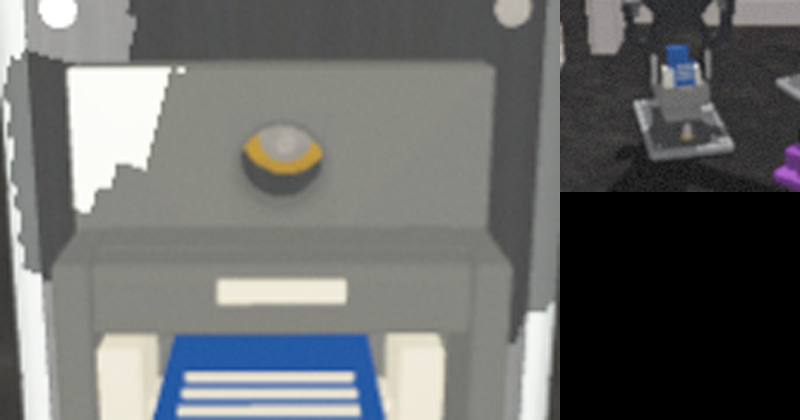

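The peg tip shows through the front hole: the tip is at (261.4,151.4) and the hole centre at about (260.6,155.1), in full-frame pixels.

```bash
python3 - <<'E'
from h import *
o=dict(np.load("o3.npz")); c=cam("wrist",o)
tip=plane(c,[[261.4,151.4]],.033)[0]; t=lambda p:R.from_quat(o["ee_rot"]).inv().apply(p-o["position"])
print(tip,t(tip),"hole",t(plane(c,[[260.6,155.3]],o["position"][2]-.085)[0]))
print("edges",t(plane(c,[[199.8,129.],[321,129.]],o["position"][2]-.085)))
E
```

```text
[ 0.50335174 -0.06536509  0.033     ] [0.04523954 0.0003612  0.10703558] hole [ 0.04712324 -0.00010399  0.08500779]
edges [[ 0.05977872 -0.02894606  0.08498935]
 [ 0.05976546  0.02855003  0.08503031]]
```

Emit:
{"name": "carry_out", "arguments": {"targets": [[-0.0005, 0.0004, 0.006, 0, 0, 0, 40], [0, 0, 0.006, 0, 0, 0, 40], [0, 0, 0.005, 0, 0, 0, 40], [0, 0, 0.004, 0, 0, 0, 40], [0, 0, 0.004, 0, 0, 0, 40], [0, 0, 0, 0, 0, 0, 40]]}}

```text
time: 7.85
position: [0.5141, -0.1089, 0.1131]
ee_rot: [0.608, 0.794, -0.0, -0.001]
force: [0.3, -0.3, -4.0]
opening: 0.057
```

Emit:
{"name": "carry_out", "arguments": {"targets": [[0, 0, 0.002, 0, 0, 0, 40], [0, 0, 0.002, 0, 0, 0, 40], [0, 0, 0.001, 0, 0, 0, 40], [0, 0, 0, 0, 0, 0, 40], [0, 0, 0, 0, 0, 0, 40]]}}

```text
time: 8.35
position: [0.514, -0.1089, 0.111]
ee_rot: [0.608, 0.794, 0.0, -0.0]
force: [-4.1, 1.1, 14.0]
opening: 0.0573
```

Emit:
{"name": "carry_out", "arguments": {"targets": [[0, 0, 0.001, 0, 0, 0, 40], [0, 0, 0, 0, 0, 0, 40], [0, 0, -0.002, 0, 0, 0, 100], [0, 0, 0, 0, 0, 0, 100], [0, 0, 0, 0, 0, 0, 100], [0, 0, 0, 0, 0, 0, 100], [0, 0, 0, 0, 0, 0, 100], [0, 0, 0, 0, 0, 0, 100]]}}

```text
time: 9.15
position: [0.514, -0.1089, 0.1094]
ee_rot: [0.608, 0.794, -0.0, -0.001]
force: [0.7, -0.2, 0.5]
opening: 0.085
```

Emit:
{"name": "carry_out", "arguments": {"targets": [[0, 0, -0.015, 0, 0, 0, 100], [0, 0, -0.025, 0, 0, 0, 100], [0, 0, -0.03, 0, 0, 0, 100], [0, 0, -0.03, 0, 0, 0, 100], [0, 0, -0.02, 0, 0, 0, 100], [0, 0, -0.01, 0, 0, 0, 100], [0, 0, 0, 0, 0, 0, 100], [0, 0, 0, 0, 0, 0, 100]]}}

```text
time: 9.95
position: [0.5137, -0.1089, 0.2388]
ee_rot: [0.608, 0.794, -0.0, -0.002]
force: [-0.6, -0.7, -0.3]
opening: 0.0853
```

```bash
python3 - <<'E'
from h import *
rows([.5145,-.109,.240],15.25,1)
im,c,o=snap("wrist","w4.png"); np.savez("o4.npz",**o)
s,_,_=snap("side","s4.png")
v=np.zeros((384,800,3),np.uint8); v[:,:512]=im; v[:230,512:]=cv2.resize(s[140:220,204:304],(288,230),interpolation=2); cv2.imwrite("pics/v4.png",v)
E
```

```text
pos [ 0.5137 -0.1089  0.2388] t 9.95 dist [ 0.0008 -0.0001  0.0012] turn [-0.17 -0.14 -0.12] F [-0.6 -0.7 -0.3] open 0.08527961562810779
[-0.0003, 0.0007, -0.0012, -0.1721, -0.1444, -0.1156]
```

View pics/v4.png

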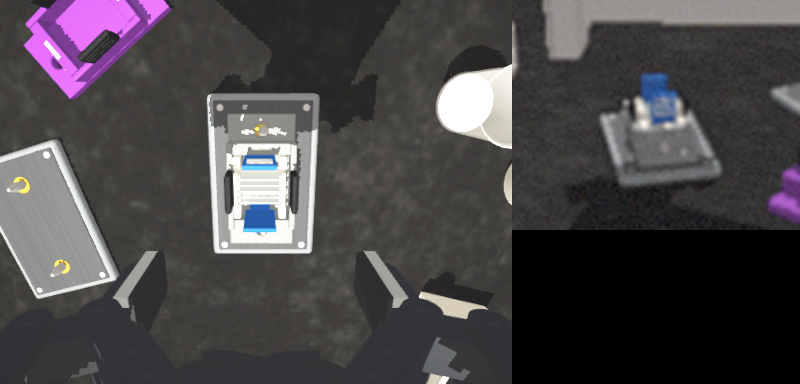

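Emit:
{"name": "carry_out", "arguments": {"targets": [[0, 0, 0, 0, 0, 8.2, 100], [0, 0, 0, 0, 0, 8.2, 100], [0, 0, 0, 0, 0, 8.2, 100], [0, 0, 0, 0, 0, 8.2, 100], [0, 0, 0, 0, 0, 8.2, 100], [0, 0, 0, 0, 0, 8.2, 100], [0, 0, 0, 0, 0, 8.2, 100], [0, 0, 0, 0, 0, 8.2, 100]]}}

```text
time: 10.85
position: [0.5136, -0.1089, 0.2382]
ee_rot: [0.942, 0.335, -0.002, -0.002]
force: [-0.6, 0.4, -0.6]
opening: 0.0858
```

Emit:
{"name": "carry_out", "arguments": {"targets": [[0, 0, 0, 0, 0, 8.2, 100], [0, 0, 0, 0, 0, 8.2, 100], [0, 0, 0, 0, 0, 8, 100], [0, 0, 0, 0, 0, 0, 100], [0, 0, 0, 0, 0, 0, 100], [0, 0, 0, 0, 0, 0, 100]]}}

```text
time: 11.45
position: [0.5141, -0.109, 0.2392]
ee_rot: [0.991, 0.133, -0.001, -0.001]
force: [0.6, -0.9, 0.5]
opening: 0.0853
```

```bash
python3 - <<'E'
from h import *
rows([.514,-.109,.17],-74.8,2)
im,c,o=snap("wrist","w5.png"); np.savez("o5.npz",**o)
hsv=cv2.cvtColor(im,cv2.COLOR_BGR2HSV); b=cv2.inRange(hsv,(100,120,60),(125,255,255))[100:280,150:370];n,l,st,ce=cv2.connectedComponentsWithStats(b)
for i in range(1,n):
    if st[i,4]>40:print("blue",ce[i]+[150,100],st[i][:]+[150,100,0,0,0],plane(c,[ce[i]+[150,100]],.075)[0])
e=plane(cam("wrist",dict(np.load("o4.npz"))),[[230,140]],.02)
cv2.imwrite("pics/v5.png",cv2.resize(im[90:270,140:380],(800,600),interpolation=2))
E
```

```text
pos [ 0.5141 -0.109   0.2392] t 11.45 dist [-0.0001 -0.     -0.0692] turn [-0.13  0.15  0.07] F [ 0.6 -0.9  0.5] open 0.08531677798276216
[0.0001, 0.0001, 0.0346, -0.0669, 0.0772, 0.0341]
[0.0, 0.0, 0.0346, -0.0669, 0.0772, 0.0341]
blue [232.10394265 186.44802867] [227 170  15  40 279] [ 0.51591369 -0.08593863  0.075     ]
blue [288.6640625 186.4453125] [281 170  17  44 384] [ 0.52713031 -0.12696473  0.075     ]
```

View pics/v5.png

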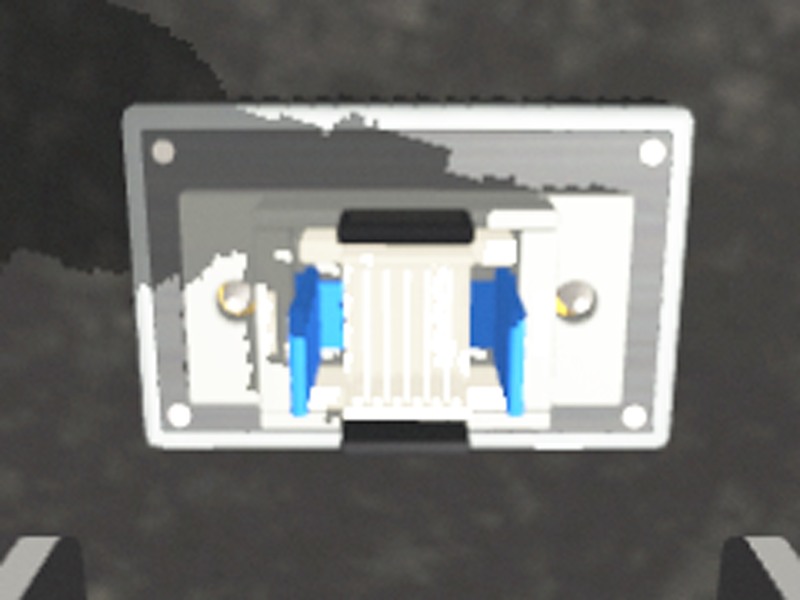

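Emit:
{"name": "carry_out", "arguments": {"targets": [[0, 0.0005, 0.02, -0.1, 0.1, 0, 100], [0, 0.0005, 0.03, 0, 0, 0, 100], [0, 0, 0.03, 0, 0, 0, 100], [0, 0, 0.02, 0, 0, 0, 100], [0, 0, 0.01, 0, 0, 0, 100], [0, 0, 0.006, 0, 0, 0, 100], [0, 0, 0, 0, 0, 0, 100], [0, 0, 0, 0, 0, 0, 100]]}}

```text
time: 12.3
position: [0.5152, -0.1102, 0.1245]
ee_rot: [0.991, 0.132, 0.001, 0.0]
force: [0.2, 0.2, 0.2]
opening: 0.085
```

Emit:
{"name": "carry_out", "arguments": {"targets": [[0, 0, 0, 0, 0, 0, 64], [0, 0, 0, 0, 0, 0, 64], [0, 0, 0, 0, 0, 0, 56], [0, 0, 0, 0, 0, 0, 50], [0, 0, 0, 0, 0, 0, 44], [0, 0, 0, 0, 0, 0, 40], [0, 0, 0, 0, 0, 0, 40], [0, 0, 0, 0, 0, 0, 40]], "force": 30}}

```text
time: 13.1
position: [0.515, -0.1099, 0.1253]
ee_rot: [0.991, 0.132, 0.001, 0.0]
force: [-1.7, 2.3, 11.7]
opening: 0.0396
```

Emit:
{"name": "carry_out", "arguments": {"targets": [[0, 0, 0, 0, 0, 0, 40], [0, 0, 0, 0, 0, 0, 40], [0, 0, 0, 0, 0, 0, 40]]}}

```text
time: 13.4
position: [0.515, -0.1099, 0.1253]
ee_rot: [0.991, 0.132, 0.001, 0.0]
force: [-2.2, 2.3, 11.7]
opening: 0.0393
```

Emit:
{"name": "carry_out", "arguments": {"targets": [[0, 0, -0.003, 0, 0, 0, 40], [0, 0, -0.004, 0, 0, 0, 40], [0, 0, -0.005, 0, 0, 0, 40], [0, 0, -0.006, 0, 0, 0, 40], [0, 0, -0.006, 0, 0, 0, 40], [0, 0, -0.006, 0, 0, 0, 40], [0, 0, 0, 0, 0, 0, 40], [0, 0, 0, 0, 0, 0, 40]]}}

```text
time: 14.2
position: [0.5148, -0.1102, 0.1542]
ee_rot: [0.991, 0.132, 0.001, 0.0]
force: [2.3, 0.5, -0.4]
opening: 0.0389
```

```bash
python3 - <<'E'
from h import *
rows([.515,-.110,.24],-74.8,1)
im,c,o=snap("wrist")
s,_,_=snap("side")
v=np.zeros((384,800,3),np.uint8); v[:,:512]=im; v[:230,512:]=cv2.resize(s[130:210,204:304],(288,230),interpolation=2); cv2.imwrite("pics/v6.png",v)
E
```

```text
pos [ 0.5148 -0.1102  0.1542] t 14.2 dist [0.0002 0.0002 0.0858] turn [ 0.04 -0.06 -0.06] F [ 2.3  0.5 -0.4] open 0.03889618224644642
[0.0003, -0.0001, -0.0858, 0.0392, -0.0579, -0.0625]
```

View pics/v6.png

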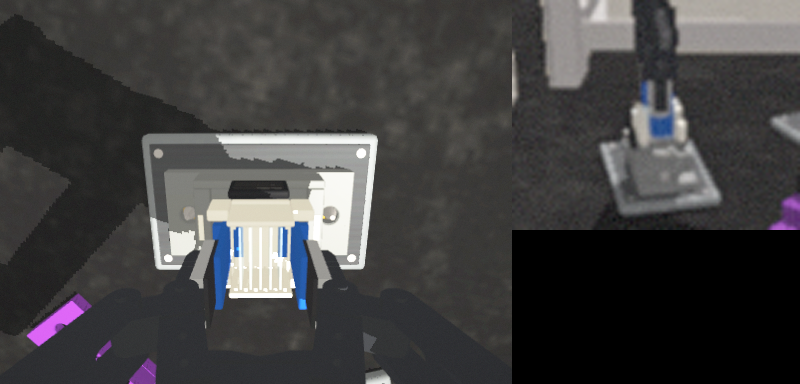

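The cassette is rising out between the pinched catches. The carrier is still flat on the base, with both pegs showing through its foot.

Emit:
{"name": "carry_out", "arguments": {"targets": [[0, 0, -0.006, 0, 0, 0, 40], [0, 0, -0.01, 0, 0, 0, 40], [0, 0, -0.015, 0, 0, 0, 40], [0, 0, -0.02, 0, 0, 0, 40], [0, 0, -0.02, 0, 0, 0, 40], [0, 0, -0.015, 0, 0, 0, 40], [0, 0, -0.01, 0, 0, 0, 40], [0, 0, -0.004, 0, 0, 0, 40]]}}

```text
time: 15.1
position: [0.5142, -0.1101, 0.2549]
ee_rot: [0.991, 0.132, 0.0, 0.0]
force: [0.3, 0.3, -1.7]
opening: 0.0391
```

Emit:
{"name": "carry_out", "arguments": {"targets": [[0, 0, 0, 0, 0, 0, 40], [0, 0, 0, 0, 0, 0, 40], [0, 0, 0, 0, 0, 0, 40], [0, 0, 0, 0, 0, 0, 40], [0, 0, 0, 0, 0, 0, 40]]}}

```text
time: 15.6
position: [0.5143, -0.11, 0.2532]
ee_rot: [0.991, 0.132, -0.001, -0.0]
force: [-0.2, 0.0, -1.4]
opening: 0.039
```

```bash
python3 - <<'E'
from h import *
rows([.515,-.110,.24],-74.8,1)
im,c,o=snap("wrist")
s,_,_=snap("side"); t,_,_=snap("top")
v=np.zeros((584,800,3),np.uint8); v[:384,:512]=im; v[:288,512:]=cv2.resize(s[95:195,204:304],(288,288),interpolation=2); v[300:588,512:]=cv2.resize(t[110:225,180:360],(288,184),interpolation=2)[:284] if 0 else 0
v[390:574,512:]=cv2.resize(t[110:225,180:360],(288,184),interpolation=2); cv2.imwrite("pics/v7.png",v)
E
```

```text
pos [ 0.5143 -0.11    0.2532] t 15.6 dist [ 0.0007 -0.     -0.0132] turn [-0.03  0.06 -0.06] F [-0.2  0.  -1.4] open 0.03902734542470176
[0.0007, 0.0002, 0.0132, -0.0311, 0.0575, -0.0647]
```

View pics/v7.png

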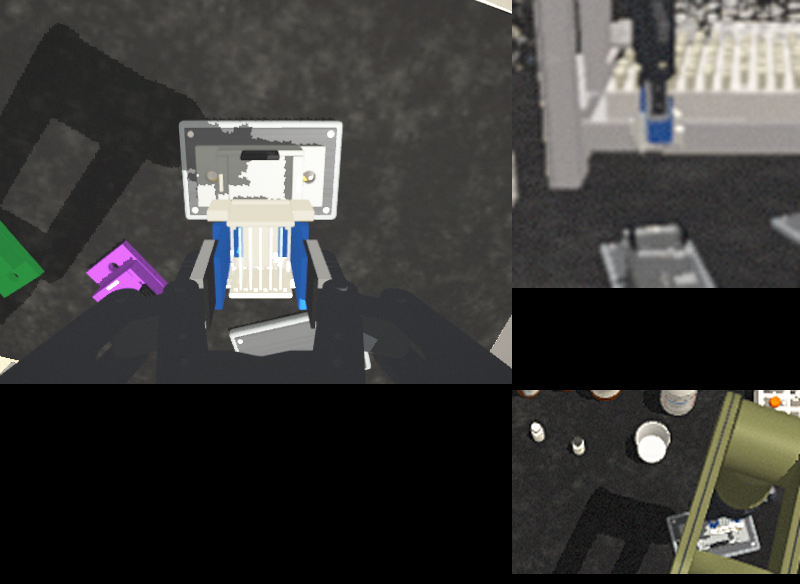

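The cassette is held upright and clear. Its bottom is about 13 cm above the plate, and the force reads about 1.4 N, which fits the cassette alone. The carrier is seated with both pegs showing, and the beaker and vials stand where they were.

```bash
python3 -c "
from h import *
print(env.finish_job())"
```

```text
the job is handed in; nothing more can be done
None
```

I set the grey carrier down on both pegs of the left-most base and let go of it. Then I pinched the two blue catches and lifted the cassette straight out. The job was handed in at about 16 s with the arm still holding the cassette.

**Carrier:** in the last pictures it sits flat on the base, with both pegs showing through its foot.

**Cassette:** it is upright and still, with its bottom about 13 cm above the plate. The lift force of about 1.4 N fits the cassette alone.

**Bystanders:** the beaker and both vials appear undisturbed in the last top view, judged by eye.

**Disagreements:**
- The top and wrist cameras differed by about 3 mm on the base's position. I went with the wrist camera, and seeing the peg through the carrier's hole confirmed it.
- The opening reads 39 mm, against a nominal 42 mm with both catches fully in. I put this down to the pads giving; the cassette came free cleanly.

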